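Roll the long pipe-rest roller up to its stop

ROBOT

A 7-joint arm with a two-finger parallel gripper is mounted at the origin on a cart in front of the work surface, level with it; the furniture and walls round the work are solid. World frame = base frame: x ahead of the robot, y to its left, z up, the work surface at z = 0. Lengths are in m, angles in degrees, forces in N, time in s.
With the tool pointing down it reaches from about 0.425 to 0.875 m from the base axis. Payload 4.7 kg.
Tool frame: the origin (TCP) lies at the very end of the fingers, on their centre line; the grasp point (between the pads) lies 19 mm behind it; z points along the fingers, y is the line along which they close (so a half turn about z gives the same grasp; the last joint's range is limited). The gripper opens to 87 mm and grips with 3 to 60 N. Pads are 19 mm wide; open, the fingers measure 117 mm over their backs; the gripper's body (75 mm by 190 mm) begins 51 mm behind the grasp point.
Start: joints at [64.922, 18.392, -4.016, 83.108, 1.295, 78.541, -3.26], TCP at [0.284, -0.585, 0.223] pointing down, gripper open.
Joint ranges: [-163.93, 163.93], [-17.29, 119.83], [-79.2, 71.16], [3.27, 140.29], [-89.18, 269.18], [5.43, 117.66], [-154.24, 154.24]. Speed limits (degrees/s): [147.25, 147.25, 180, 180, 180, 180, 180].

INTERFACE

Orientations are given as [roll, pitch, yaw] about the fixed x, y, z axes, in that order (R = Rz(yaw) Ry(pitch) Rx(roll)).
In Python, from cell import telemetry, cams, env gives the robot as it stands.
- The arm moves only by the tool arm_command, never from a script. Its argument "series" is text: rows parted by semicolons, each of 5 numbers parted by spaces: the shift along the tool's x, y, z in mm, then the turn about the tool's z in rad, then the closure in counts, from 0 (fully open) to 255 (shut). A call has 1 to 20 rows; each row shifts and turns the commanded pose from where the row before left it, along the tool's axes as they then stand; what a row does not reach is not made up. A row lasts 1/12 s, in which the tool goes at most 41.7 mm and 7.16 degrees, less where a joint would pass 70% of its speed; a pose out of reach is approached as far as the arm can. A call is refused whole if a number of a shift passes 41.7 or a number of a turn 0.125, either way. A call with a gripper value outside its range is refused whole. The fingers move at their own pace and stop on an object; "squeeze" is the grip in N (left out, the last holds). Time passes only in rows, so rows that do not move let the fingers close. It gives the time, the measured TCP pose, the force, the opening and the grip force at its end, in the units of the state.
- telemetry.get_obs(): the state, without advancing time (a new reading comes with each control period).
- cams.read_camera(name): name is "scene" or "top" or "wrist"; returns the picture (480x640x3 uint8, blue, green, red); there is no depth.
- cams.calibration(name): a dict with "K" (3x3 intrinsics, pixels), "origin" and "rotation" of the camera in the world; the wrist camera has in their place "hand_eye" (4x4, takes a point from camera to tool coordinates, whose origin is the TCP and whose axes are the flange's). Camera axes: x right, y down, z forward; pixel columns grow to the right and rows downward; lengths in m; the calibration is good to about 2 mm. A picture is of the moment at which its call begins: read the wrist's pose just before it. calibration takes no time and is no camera call.
- env.sign_off(): hands the job in; it is judged then, once.
The state is a dict: "time_s": time; "qpos": joint angles; "joint_velocities": joint speeds; "effort": joint torques, N m; "tool_pos": TCP position; "tool_rot": TCP orientation; "force": force on the tool from outside, world axes, zero at the start; "wrist_torque": the same for the moment, N m; "grip_width": finger opening in m; "grasp_force": force on a finger pad.
Only numpy, scipy, OpenCV 4.12 (cv2) and the standard library are available. Lean on these libraries where they do the work, as an engineer would, in place of code of your own. Each camera call takes 0.05 s, during which the arm holds its last target. There are 200 camera calls.

TASK

Two steel rollers for the blowpipe rest lie at the foot of the two-lane loading ramp: with the fingertips, without gripping or lifting it, slowly and gently push the longer roller up its lane, over the crest and into the seat against the stop board at the top. Stay in touch with it all the way up to the crest so that it neither shoots ahead nor rolls back. Leave the shorter roller at the foot and do not disturb the other things on the bench.

Things in the scene. Friction and masses are not known exactly. Their poses are not given: they have to be found in the camera images.
- ramp: Fixed two-lane ramp, 248 long (x) x 218 wide (y) mm: aluminium deck, light wooden rails, wooden stop board 80 mm high at the top. Origin: centre of its underside, on the table; x points uphill along the lanes, y left across them, z up. Lanes are centred at y = +52 and -52 mm, 94 mm wide between rails 18 mm above the deck. The deck rises at 8 degrees from ramp_foot to ramp_crest.
- ramp_foot (a point): Foot of the deck, midway between the lanes, on the deck's top: x = -120, z = 14 mm in the ramp's frame. Here a dark lip, 12 mm thick and reaching towards the robot, stands 8 mm above the deck. A roller at the foot rests on it with its axis at about x = -107, z = 36 mm in the ramp's frame.
- ramp_crest (a point): Upper edge of the deck, midway between the lanes: x = 60, z = 39 mm in the ramp's frame. Beyond it the seat is about 6 mm lower and falls slightly towards the stop. A roller whose axis has passed the crest drops into the seat and stays there by itself; before that it rolls back if let go.
- ramp_stop (a point): Face of the stop (dark strip on the stop board), midway between the lanes: x = 102, z = 52 mm in the ramp's frame. A seated roller touches it, its axis at about x = 82, z = 52 mm.
- long_roller: The longer roller: smooth, lightly oiled bright steel cylinder, 40 mm in diameter and 88 mm long, 0.3 to 0.6 kg, with brass-ringed ends, lying across one lane (either one) at the foot. Origin at its centre, on its axis; its y axis lies along the cylinder, x and z turn as it rolls. It rolls freely and slips easily on fingers and deck (friction about 0.3).
- short_roller: The shorter roller: the same steel cylinder, 40 mm in diameter but only 50 mm long, 0.26 kg, lying across the other lane at the foot; to be left there. Origin at its centre; y along the cylinder.
- tumbler_clear_mid (a point): Clear glass tumbler, 56 mm wide, 70 mm high, bystander; the point is at its centre.
- tumbler_amber_mid (a point): Amber glass tumbler, 62 mm wide, 82 mm high, bystander; the point is at its centre.
- optic_mould_mid (a point): Round pale metal mould with ribbed mouth, 68 mm wide, 54 mm high, bystander; the point is at its centre.
- cork_mid (a point): Cork stopper, 33 mm wide, 32 mm high, standing beside the ramp's left side, bystander; the point is at its centre.
Not all that is in view belongs to the job. Leave any pink look-alike of the long_roller alone.

How it is judged:
By the outcome, as a careful person would: the job done as asked, in the order asked, and still so for the second after the job is handed in, with the robot touching nothing.
It also fails if it takes over 38 s, if anything falls off the work surface, if the arm or the gripper's body presses on something with over 40 N, if the wrist force passes 120 N, or if a joint passes its speed limit or range.

## Working session

There is one attempt and no reset: what is moved stays moved. The work goes in short steps, Python scripts to look and compute and a tool call to move; the robot and the scene stay as the last step left them, time stands still between calls to the robot, and variables do not carry over. Pictures are saved under pics/ and viewed, at most 10 in all, crops included, and the job is handed in when it is done.

Besides the shell and the picture viewer there is one more tool, called after ">>>" by a JSON object that holds its "api" and its "payload". arm_command: Moves the arm, as the interface text tells. Its arguments: {"type":"object","properties":{"series":{"type":"string"},"squeeze":{"type":"number"}},"required":["series"]}

```bash
ls; mkdir -p pics
python3 - <<'E'
from cell import telemetry,cams
import cv2
o=telemetry.get_obs();print(o)
for n in("top","scene"):
    cv2.imwrite(f"pics/{n}0.png",cams.read_camera(n));c=cams.calibration(n);print(n,c)
E
```

```text
pics
{'time_s': 0.0, 'qpos': array([64.92190388, 18.43944132, -4.01621498, 83.17389326,  1.29497478,
       78.54117894, -3.2592639 ]), 'joint_velocities': array([-0.11661602,  0.06577243, -0.1274323 , -0.0494961 ,  0.0621702 ,
        0.01077978,  0.07145901]), 'effort': array([-2.51755080e-05, -4.91289496e+01, -4.03907290e-01, -3.12527633e+01,
       -6.38609659e-02,  4.36439062e-02,  1.91382642e-04]), 'tool_pos': array([ 0.28349909, -0.58430696,  0.22146612]), 'tool_rot': array([-1.79890731e+02,  5.48515234e-03,  2.58892083e+01]), 'force': array([ 0.65567153,  0.02163645, -0.57588845]), 'wrist_torque': array([0.01330375, 0.01271983, 0.0235795 ]), 'grasp_force': 0.0, 'grip_width': 0.08692873286994157}
top {'K': array([[472.93780968,   0.        , 313.90042556],
       [  0.        , 472.93780968, 239.71663968],
       [  0.        ,   0.        ,   1.        ]]), 'origin': array([ 0.38239773, -0.01318109,  0.90432148]), 'rotation': array([-169.02861933,   -0.17911274,  -91.41432603])}
scene {'K': array([[465.10191928,   0.        , 315.68886638],
       [  0.        , 465.10191928, 246.77982316],
       [  0.        ,   0.        ,   1.        ]]), 'origin': array([0.00965404, 0.52360438, 0.60105462]), 'rotation': array([-124.43841267,   -0.18591855, -134.82443719])}
```

View pics/top0.png

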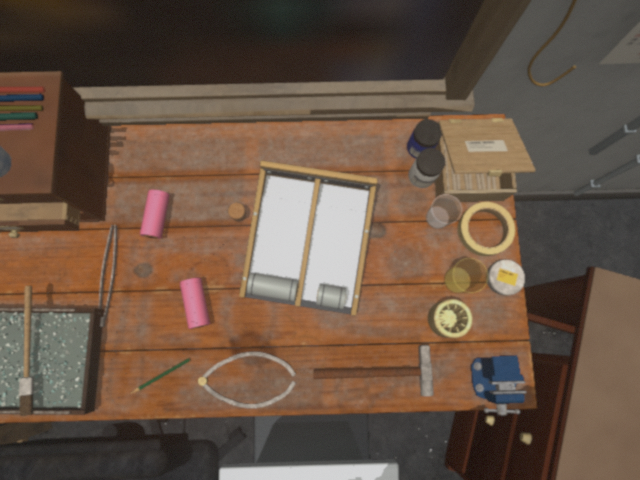

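View pics/scene0.png

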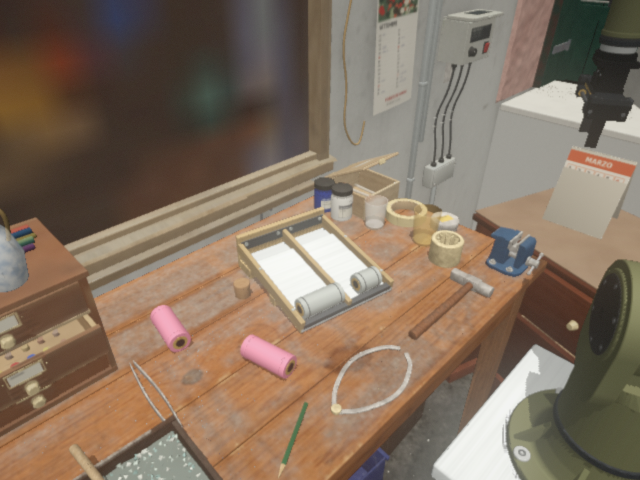

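Top view: the candidates for the long roller are the long steel cylinder in the left lane at (272,288), the short steel one in the right lane at (332,296), and pink look-alikes at (154,213) and (194,302). I choose (272,288), which is longer, steel and brass-ringed. The cork is at (237,212). The scene view agrees, with the long roller at about (320,302). One close crop will confirm it.

Run:
```python
import cv2
im=cv2.imread("pics/top0.png")[145:325,210:400]
cv2.imwrite("pics/crop.png",cv2.resize(im,None,fx=3.3,fy=3.3,interpolation=cv2.INTER_CUBIC)[:600])
```

```text
(no output)
```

View pics/crop.png

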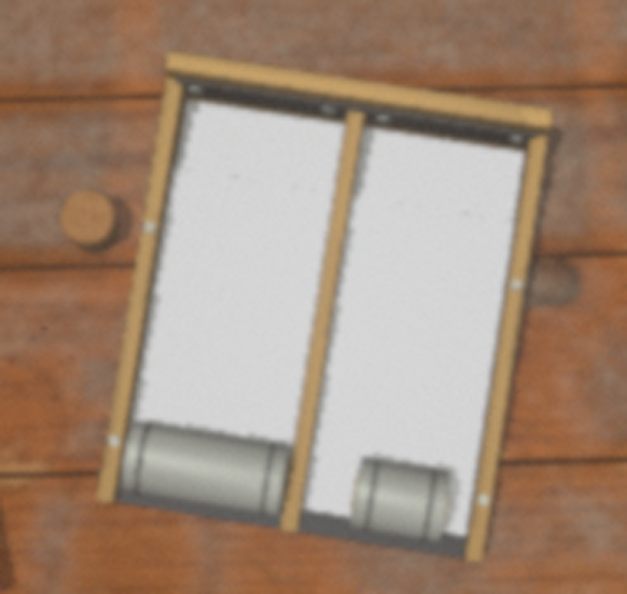

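The crop shows a long, ringed steel roller in the left lane, at crop (207,467), and the short one in the right lane, at (404,498). That confirms the choice. Next I fit the ramp pose.

```bash
cat > h.py <<'E'
import numpy as np
from scipy.spatial.transform import Rotation as R
from cell import cams,telemetry
def ray(n,u,v,z):
    c=cams.calibration(n);d=R.from_euler('xyz',c['rotation'],degrees=True).as_matrix()@np.linalg.inv(c['K'])@[u,v,1.]
    o=np.array(c['origin']);return o+d*(z-o[2])/d[2]
def proj(n,P):
    c=cams.calibration(n);p=(np.atleast_2d(P)-c['origin'])@R.from_euler('xyz',c['rotation'],degrees=True).as_matrix()
    q=p@c['K'].T;return q[:,:2]/q[:,2:]
E
python3 - <<'E'
from h import *
pts={'footL':(98,500,.032),'footR':(484,560,.032),'footmid':(290,530,.032),'topL':(168,54,.08),'topR':(552,108,.08),
'rollL':(128,460,.036),'rollR':(288,480,.036),'srL':(357,492,.036),'srR':(452,506,.036),'cork':(87,217,.032)}
W={}
for k,(u,v,z) in pts.items():
    W[k]=ray('top',210+u/3.3,145+v/3.3,z);print(k,W[k].round(4))
a=W['footL']-W['footR'];print(np.linalg.norm(a),np.degrees(np.arctan2(-a[0],a[1])))
a=W['topL']-W['topR'];print(np.linalg.norm(a),np.degrees(np.arctan2(-a[0],a[1])))
a=(W['topL']+W['topR']-W['footL']-W['footR'])/2;print(np.linalg.norm(a[:2]),np.degrees(np.arctan2(a[1],a[0])))
m=(W['topL']+W['topR']+W['footL']+W['footR'])/4;print('mid',m)
a=W['rollL']-W['rollR'];print(np.linalg.norm(a),np.degrees(np.arctan2(-a[0],a[1])))
E
```

```text
footL [0.4485 0.1187 0.032 ]
footR [ 0.4103 -0.0946  0.032 ]
footmid [0.4294 0.0122 0.032 ]
topL [0.6907 0.0738 0.08  ]
topR [ 0.6544 -0.138   0.08  ]
rollL [0.47   0.1015 0.036 ]
rollR [0.4567 0.0127 0.036 ]
srL [ 0.4491 -0.0254  0.036 ]
srR [ 0.4401 -0.0777  0.036 ]
cork [0.611  0.1258 0.032 ]
0.21667405438199622 -10.161786053703409
0.21493565408497778 -9.744565191953141
0.24710678935364735 -10.287288250353475
mid [ 0.5509781  -0.01002498  0.056     ]
0.08975894917049376 -8.504190404299802
```

>>> {"api": "arm_command", "payload": {"series": "0 0 0 .125 138;0 0 0 .125 138;0 0 0 .125 138;0 0 0 .125 138;0 0 0 .125 138;0 0 0 0.003 138", "squeeze": 20}}

```text
time_s: 0.6
tool_pos: [0.2836, -0.5846, 0.222]
tool_rot: [-180.0, 0.0, -10.3]
force: [-0.1, 0.9, -0.1]
grip_width: 0.055
grasp_force: 0.0
```

```bash
cat >> h.py <<'E'
O=np.array([.559,-.0114,0]);YAW=-10.1
def r2w(p): return O+R.from_euler('z',YAW,degrees=True).apply(p)
def w2r(p): return R.from_euler('z',-YAW,degrees=True).apply(np.array(p)-O)
def tool_delta(target):
    o=telemetry.get_obs();return 1e3*R.from_euler('xyz',o['tool_rot'],degrees=True).inv().apply(np.array(target)-o['tool_pos'])
E
python3 - <<'E'
from h import *
o=telemetry.get_obs();print(o['tool_pos'],o['tool_rot'],o['grip_width'],o['qpos'].round(1))
print(w2r(o['tool_pos'])*1e3,tool_delta(r2w([-.142,.051,.12])))
E
```

```text
[ 0.28359255 -0.58455312  0.22195641] [-1.79962888e+02  4.73308309e-02 -1.02783415e+01] 0.05503717286254422 [ 61.2  18.3   0.7  83.3  -0.2  78.5 -38.4]
[-170.62752048 -612.56837439  221.95641312] [  26.64614653 -663.58810267  102.36427824]
```

>>> {"api": "arm_command", "payload": {"series": "8 -15 0 0 138;15 -36 0 0 138;15 -36 0 0 138;15 -36 0 0 138;15 -36 0 0 138;15 -36 0 0 138;15 -36 0 0 138;15 -36 0 0 138;7 -38 0 0 138;0 -40 0 0 138;0 -40 0 0 138;0 -40 0 0 138;0 -40 0 0 138;0 -40 0 0 138;0 -40 0 0 138;0 -40 0 0 138;0 -40 0 0 138;0 -30 0 0 138;0 -9 0 0 138;0 0 0 0 138"}}

```text
time_s: 2.27
tool_pos: [0.5181, 0.0515, 0.2225]
tool_rot: [-179.9, 0.0, -9.6]
force: [0.2, -0.2, 0.6]
grip_width: 0.04
grasp_force: 0.0
```

Run:
```python
from h import *
import cv2
o=telemetry.get_obs();print(o['tool_pos'],o['tool_rot'],o['grip_width'],o['force'])
cv2.imwrite("pics/w1.png",cams.read_camera("wrist"));print(cams.calibration("wrist"))
print(w2r(o['tool_pos'])*1e3,tool_delta(r2w([-.142,.051,.12])))
```

```text
[0.51811539 0.05152291 0.22249447] [-1.79946934e+02  1.31609231e-02 -9.57751267e+00] 0.04003677598986372 [ 0.23989339 -0.21948872  0.62187224]
{'K': array([[421.15239239,   0.        , 308.87881631],
       [  0.        , 421.15239239, 235.14015848],
       [  0.        ,   0.        ,   1.        ]]), 'hand_eye': array([[-3.47041226e-04, -9.69487703e-01, -2.45139703e-01,
         6.67857276e-02],
       [ 9.99999722e-01, -4.98154943e-04,  5.54434718e-04,
        -3.08819052e-04],
       [-6.59635195e-04, -2.45139443e-01,  9.69487606e-01,
        -1.62704434e-01],
       [ 0.00000000e+00,  0.00000000e+00,  0.00000000e+00,
         1.00000000e+00]])}
[-51.28561688  54.77800668 222.49447171] [-91.14627264   0.31127311 102.33743346]
```

View pics/w1.png

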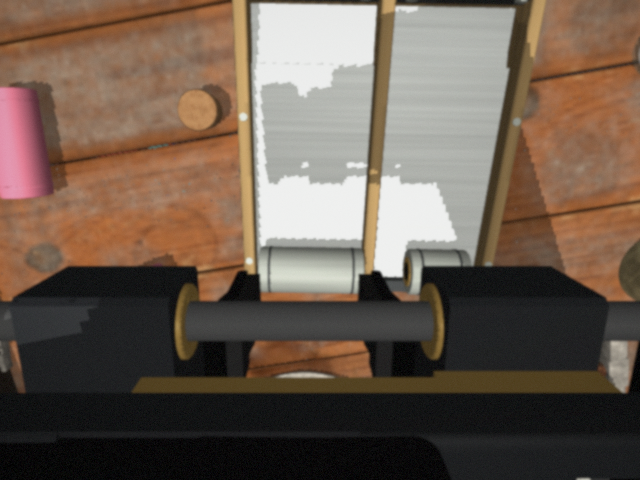

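The wrist view shows the long roller at u 262–363, v 247–293, with the left rail near u=245 and the centre rail near u=372. The fingers are clear above it. I check the roller's position from this view.

Run:
```python
from h import *
o=telemetry.get_obs();c=cams.calibration('wrist');T=c['hand_eye']
Rt=R.from_euler('xyz',o['tool_rot'],degrees=True).as_matrix()
def wr(u,v,z):
    d=Rt@T[:3,:3]@np.linalg.inv(c['K'])@[u,v,1.];p=o['tool_pos']+Rt@T[:3,3]
    return w2r(p+d*(z-p[2])/d[2])*1e3, w2r(O+d)
for u,v in((312,247),(312,293),(262,268),(363,268)):
    p,d=wr(u,v,.036);th=np.arctan2(abs(d[2]),d[0]);print(p.round(1),'tangent offset',20/np.sin(th))
for u,v,z in((248,250,.033),(242,118,.05),(372,180,.04),(382,50,.057),(364,265,.033)):print(wr(u,v,z)[0].round(1))
```

```text
[-82.9  49.   36. ] tangent offset 20.788298347870647
[-125.2   48.7   36. ] tangent offset 21.576591161727308
[-102.1   92.5   36. ] tangent offset 21.11515120925783
[-101.7    4.4   36. ] tangent offset 21.108437248204286
[-86.7 104.6  33. ]
[ 23.6 103.4  50. ]
[-24.6   0.3  40. ]
[71.3 -0.5 57. ]
[-100.     3.2   33. ]
```

>>> {"api": "arm_command", "payload": {"series": "-20 0 0 0 138;-25 1 10 0 138;-25 1 20 0 138;-15 0 25 0 138;-3 0 25 0 138;0 0 17 0 138;0 0 0 0 138;0 0 0 0 138"}}

```text
time_s: 2.98
tool_pos: [0.4308, 0.0594, 0.1253]
tool_rot: [180.0, 0.1, -10.2]
force: [1.1, 0.3, -0.3]
grip_width: 0.0397
grasp_force: 0.0
```

Run:
```python
from h import *
o=telemetry.get_obs();print(o['tool_pos'],o['tool_rot'],o['force'],o['joint_velocities'].round(1))
print(w2r(o['tool_pos'])*1e3,tool_delta(r2w([-.140,.049,.027])))
```

```text
[0.43083892 0.05937566 0.12525404] [ 1.79952980e+02  8.55951451e-02 -1.02114950e+01] [ 1.06320795  0.27953621 -0.26969933] [-0.3 -0.5 -0.4 -2.8 -0.2  0.2 -0.4]
[-138.5866897    47.20366935  125.25403988] [-1.27001828 -1.8742107  98.25454183]
```

>>> {"api": "arm_command", "payload": {"series": "-2 -1 15 0 138;0 -1 25 0 138;0 0 25 0 138;0 0 18 0 138;0 0 10 0 138;0 0 5 0 138;0 0 0 0 138;0 0 0 0 138;0 0 0 0 138"}}

```text
time_s: 3.73
tool_pos: [0.431, 0.0636, 0.0288]
tool_rot: [-180.0, -0.1, -10.1]
force: [0.3, -0.6, 0.5]
grip_width: 0.04
grasp_force: 0.0
```

Run:
```python
from h import *
import cv2
o=telemetry.get_obs();print(o['tool_pos'],o['tool_rot'],o['force'])
print(w2r(o['tool_pos'])*1e3)
im=cams.read_camera("scene")[230:345,225:405]
cv2.imwrite("pics/s1.png",cv2.resize(im,None,fx=4,fy=4,interpolation=cv2.INTER_CUBIC))
```

```text
[0.43103199 0.06362595 0.02883182] [-1.79980685e+02 -1.41356316e-01 -1.01101772e+01] [ 0.3150825  -0.62865693  0.50960857]
[-139.14197021   51.42195496   28.83181984]
```

View pics/s1.png

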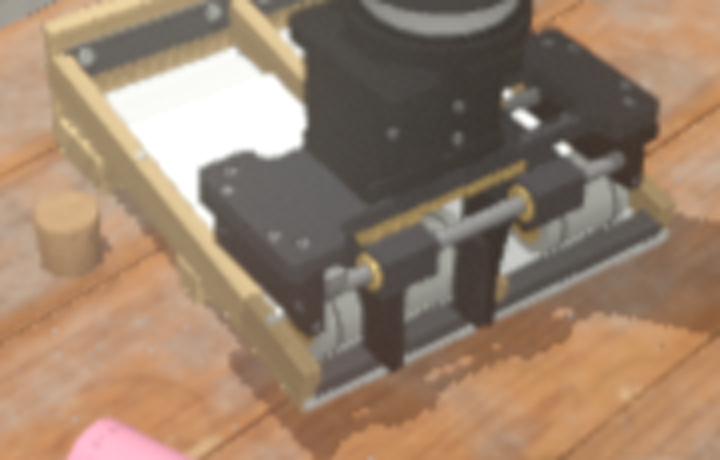

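The scene crop shows both fingers, at (385,310) and (480,270), just behind the long roller and inside its lane. The short roller is untouched. I start the slow push.

>>> {"api": "arm_command", "payload": {"series": "1 0 0 0 138;1 0 0 0 138;1 0 0 0 138;1 0 0 0 138;1 0 0 0 138;1 0 -.1 0 138;1 0 -.1 0 138;1 0 -.1 0 138;1 0 -.1 0 138;1 0 -.1 0 138;1.5 0 -.2 0 138;1.5 0 -.2 0 138;2 0 -.28 0 138;2 0 -.28 0 138;2 0 -.28 0 138;2 0 -.28 0 138"}}

```text
time_s: 5.12
tool_pos: [0.4506, 0.0599, 0.0296]
tool_rot: [180.0, -0.0, -10.1]
force: [-0.7, 0.2, 0.5]
grip_width: 0.0402
grasp_force: 0.6
```

Run:
```python
from h import *
import cv2
o=telemetry.get_obs();print(o['tool_pos'],o['tool_rot'],o['force'])
print(w2r(o['tool_pos'])*1e3)
im=cams.read_camera("wrist")
cv2.imwrite("pics/w2.png",im)
```

```text
[0.45061614 0.05988209 0.02958841] [ 1.79996580e+02 -3.45102539e-03 -1.00973973e+01] [-0.73643498  0.22910012  0.49107033]
[-119.20476398   51.17052142   29.58841289]
```

View pics/w2.png

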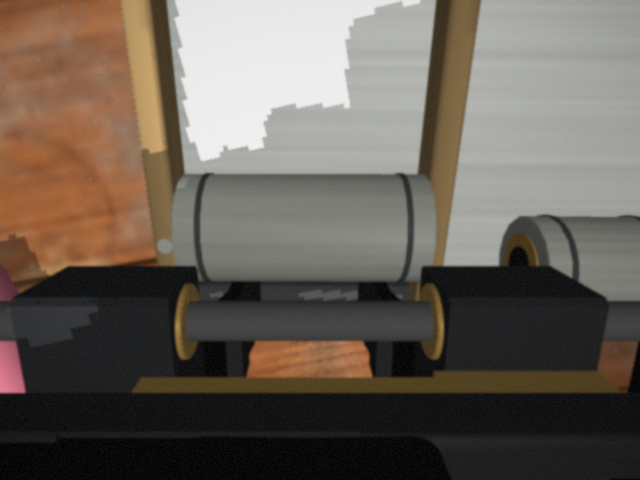

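The wrist view shows the roller square in its lane (u 174–436, upper edge at v≈174), resting on the fingers and already ahead of the short roller. I continue the push.

>>> {"api": "arm_command", "payload": {"series": "2 0 -.28 0 138;2 0 -.28 0 138;2 0 -.28 0 138;2 0 -.28 0 138;2 0 -.28 0 138;2 0 -.28 0 138;2 0 -.28 0 138;2 0 -.28 0 138;2 0 -.28 0 138;2 0 -.28 0 138;2 0 -.28 0 138;2 0 -.28 0 138;2 0 -.28 0 138;2 0 -.28 0 138;2 0 -.28 0 138;2 0 -.28 0 138;2 0 -.28 0 138;2 0 -.28 0 138;2 0 -.28 0 138;2 0 -.28 0 138"}}

```text
time_s: 6.83
tool_pos: [0.4899, 0.0529, 0.0352]
tool_rot: [180.0, 0.0, -10.1]
force: [-1.7, -0.2, 0.2]
grip_width: 0.04
grasp_force: 0.6
```

```bash
cat > chk.py <<'E'
from h import *
import cv2
o=telemetry.get_obs();print(w2r(o['tool_pos'])*1e3,o['tool_rot'],o['force'])
g=cv2.cvtColor(cams.read_camera("wrist"),cv2.COLOR_BGR2GRAY).astype(float)
for c in(235,300,380):
    col=g[120:300,c-8:c+8].mean(1);d=np.gradient(cv2.GaussianBlur(col[:,None],(1,5),0)[:,0]);i=np.argsort(-abs(d))[:40]
    print(c,[(int(k)+120,round(d[k])) for k in range(1,179) if abs(d[k])>8 and abs(d[k])>=abs(d[k-1]) and abs(d[k])>=abs(d[k+1])])
E
python3 chk.py
```

```text
[-79.30128427  51.19800165  35.15917336] [ 1.79992084e+02  3.05595370e-03 -1.00921314e+01] [-1.70425545 -0.22789203  0.19974945]
235 [(148, -12), (173, -20), (290, -8)]
300 [(173, -22), (281, 22)]
380 [(173, -24), (281, -17)]
```

>>> {"api": "arm_command", "payload": {"series": "2 0 -.28 0 138;2 0 -.28 0 138;2 0 -.28 0 138;2 0 -.28 0 138;2 0 -.28 0 138;2 0 -.28 0 138;2 0 -.28 0 138;2 0 -.28 0 138;2 0 -.28 0 138;2 0 -.28 0 138;2 0 -.28 0 138;2 0 -.28 0 138;2 0 -.28 0 138;2 0 -.28 0 138;2 0 -.28 0 138;2 0 -.28 0 138;2 0 -.28 0 138;2 0 -.28 0 138;2 0 -.28 0 138;2 0 -.28 0 138"}}

```text
time_s: 8.55
tool_pos: [0.5293, 0.0459, 0.0408]
tool_rot: [180.0, 0.0, -10.1]
force: [-0.7, 0.0, 1.7]
grip_width: 0.04
grasp_force: 0.6
```

```bash
python3 chk.py
```

```text
[-39.27983286  51.213382    40.76872121] [ 1.79996086e+02  5.21500331e-04 -1.00982547e+01] [-0.6950319   0.03468431  1.71408491]
235 [(146, -11), (173, -21)]
300 [(173, -21), (280, 27)]
380 [(173, -22), (281, -16)]
```

>>> {"api": "arm_command", "payload": {"series": "2 0 -.28 0 138;2 0 -.28 0 138;2 0 -.28 0 138;2 0 -.28 0 138;2 0 -.28 0 138;2 0 -.28 0 138;2 0 -.28 0 138;2 0 -.28 0 138;2 0 -.28 0 138;2 0 -.28 0 138;2 0 -.28 0 138;2 0 -.28 0 138;2 0 -.28 0 138;2 0 -.28 0 138;2 0 -.28 0 138;2 0 -.28 0 138;2 0 -.28 0 138;2 0 -.28 0 138;2 0 -.28 0 138;2 0 -.28 0 138"}}

```text
time_s: 10.27
tool_pos: [0.5687, 0.0389, 0.0464]
tool_rot: [180.0, -0.0, -10.1]
force: [-2.6, -0.3, 1.1]
grip_width: 0.0401
grasp_force: 0.6
```

```bash
python3 chk.py
```

```text
[ 0.72399487 51.22259853 46.36873779] [ 1.79995960e+02 -2.60367329e-04 -1.00946908e+01] [-2.57179613 -0.28654069  1.12281358]
235 [(135, -17), (139, 20), (147, -14), (173, -21)]
300 [(136, -14), (140, 11), (173, -23), (280, 26)]
380 [(137, -15), (141, 10), (173, -25), (281, -15)]
```

>>> {"api": "arm_command", "payload": {"series": "2 0 -.28 0 138;2 0 -.28 0 138;2 0 -.28 0 138;2 0 -.28 0 138;2 0 -.28 0 138;2 0 -.28 0 138;1.5 0 -.2 0 138;1.5 0 -.2 0 138;1.5 0 -.2 0 138;1.5 0 -.2 0 138;1 0 -.14 0 138;1 0 -.14 0 138;1 0 -.14 0 138;1 0 -.14 0 138;1 0 -.14 0 138;1 0 -.14 0 138;1 0 -.14 0 138;1 0 -.14 0 138"}}

```text
time_s: 11.82
tool_pos: [0.5942, 0.0343, 0.05]
tool_rot: [180.0, -0.0, -10.1]
force: [-1.2, 0.3, -0.6]
grip_width: 0.0401
grasp_force: 0.6
```

```bash
python3 chk.py
```

```text
[26.63028655 51.17818798 49.97838455] [ 1.79994783e+02 -4.01296867e-04 -1.00992883e+01] [-1.15419746  0.32009491 -0.58584249]
235 [(174, -27), (288, -9)]
300 [(174, -30), (281, 27)]
380 [(174, -31), (281, -18)]
```

>>> {"api": "arm_command", "payload": {"series": "1 0 -.14 0 138;1 0 -.14 0 138;1 0 -.14 0 138;1 0 -.14 0 138;1 0 -.14 0 138;1 0 -.14 0 138;1 0 0 0 138;1 0 0 0 138;1 0 0 0 138;1 0 0 0 138;1 0 0 0 138;1 0 0 0 138;1 0 0 0 138;1 0 0 0 138"}}

```text
time_s: 13.03
tool_pos: [0.608, 0.0319, 0.0508]
tool_rot: [180.0, 0.0, -10.1]
force: [0.4, -0.3, -0.1]
grip_width: 0.04
grasp_force: 0.0
```

```bash
python3 chk.py
```

```text
[40.61607988 51.1817049  50.76993018] [ 1.79992994e+02  1.25013008e-03 -1.00962561e+01] [ 0.36650177 -0.32549967 -0.11922729]
235 [(125, -19), (135, 11), (167, -11), (239, 26), (270, -15), (285, -9)]
300 [(126, -24), (135, 13), (240, 25)]
380 [(127, -11), (135, 12), (240, 24), (271, -24)]
```

The roller has left the fingers and dropped into the seat. I retreat and check.

>>> {"api": "arm_command", "payload": {"series": "-5 0 -1 0 138;-10 0 -2 0 138;-10 0 -3 0 138;-5 0 -15 0 138;0 0 -25 0 138;0 0 -30 0 138;0 0 -30 0 138;-10 0 -25 0 138;-20 0 -10 0 138;-25 0 0 0 138;-10 0 0 0 138;0 0 0 0 138;0 0 0 0 138"}}

```text
time_s: 14.17
tool_pos: [0.5139, 0.0484, 0.1918]
tool_rot: [179.9, -0.1, -10.1]
force: [-0.2, 0.1, -1.0]
grip_width: 0.0396
grasp_force: 0.0
```

Run:
```python
from h import *
import cv2
a=cams.read_camera("wrist");b=cams.read_camera("top");s=cams.read_camera("scene")
f=lambda i:cv2.resize(i,(400,300),interpolation=cv2.INTER_AREA)
cv2.imwrite("pics/end.png",np.vstack([np.hstack([f(a),f(b)]),np.hstack([f(s),cv2.resize(s[190:340,225:425],(400,300))])]))
```

```text
(no output)
```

View pics/end.png

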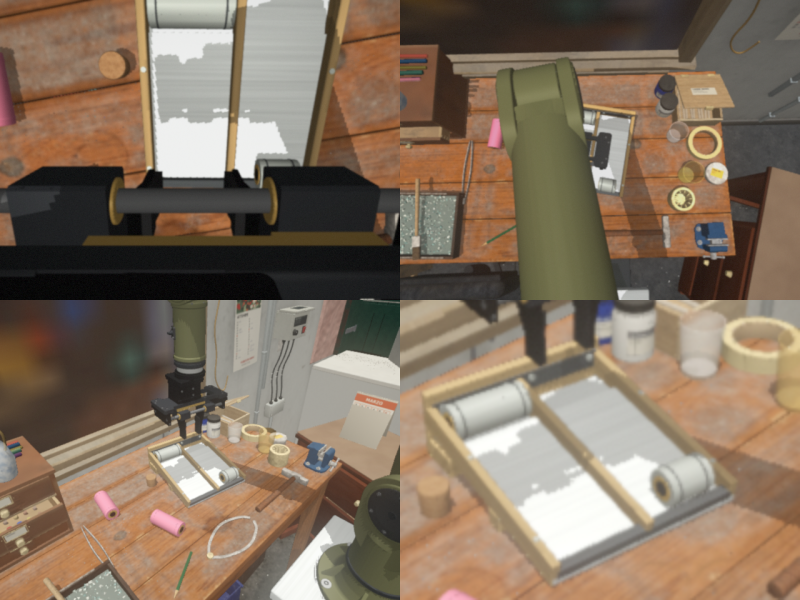

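The long roller is seated against the stop (crop around (487,405)) and the short roller is still at the foot (685,480). The other things are undisturbed and the gripper is clear.

```bash
python3 -c "
from cell import env
print(env.sign_off())"
```

```text
the job is handed in; nothing more can be done
None
```

The longer roller was pushed up its lane with the fingertips and now lies in the seat against the stop board; the shorter one and the bystanders were left where they were, and the job was handed in after about 14 s of robot time.

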